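Pack the bath-dosing caddy

TASK

Pack the grey caddy for dosing the plating bath: stand the small white bottle with the blue cap in the blue cup, the small tan bottle with the red cap in the red cup, and the bigger tan bottle with the black cap in the black cup, and put the red and white kitchen timer flat, right way up, in the white saucer. Keep the bottles upright all the way and leave the big white bottle with the red cap and the big blue bottle standing where they are.

Things in the scene. Friction and masses are not known exactly. Their poses are not given: they have to be found in the camera images.
- bottle_blue_cap: small white bottle with a blue cap, 36 mm in diameter (straight body up to about 54 mm), 73 mm tall with the narrow 18 mm cap, 50 g; stands on the worktop. Origin at the centre of its underside, z up the bottle.
- bottle_red_cap: small tan bottle with a red cap, 34 mm in diameter (straight body up to about 50 mm), 68 mm tall with the narrow 16 mm cap, 45 g; stands on the worktop. Origin at the centre of its underside, z up the bottle.
- bottle_black_cap: tan bottle with a black cap, 58 mm in diameter (straight body up to about 90 mm), 122 mm tall with the 29 mm cap, 220 g; stands on the worktop. Origin at the centre of its underside, z up the bottle.
- timer: round wind-up kitchen timer lying flat, white round-edged base 62 mm in diameter and 16 mm high, above it a red dial 56 mm in diameter that narrows to a knob, 37 mm tall in all, 80 g; the dial does not turn; best gripped by the white base, with the finger tips 5 to 10 mm above its underside. Origin at the centre of its underside, z up.
- cup_blue: square blue cup, open at the top, 60 x 60 mm outside, 54 x 54 mm inside, 26 mm tall, floor 3 mm thick. Origin at the centre of its underside, z up, x and y along its sides. Fixed. It is one of four cups that sit at 88 mm spacing in a straight row, in any order, in a fixed shallow grey caddy (tray 102 x 366 mm); the row runs along the cups' y axis; the cups' underside is 6 mm above the worktop.
- cup_red: square red cup, open at the top, 60 x 60 mm outside, 54 x 54 mm inside, 26 mm tall, floor 3 mm thick. Origin at the centre of its underside, z up, x and y along its sides. Fixed. It is one of four cups that sit at 88 mm spacing in a straight row, in any order, in a fixed shallow grey caddy (tray 102 x 366 mm); the row runs along the cups' y axis; the cups' underside is 6 mm above the worktop.
- cup_black: square black cup, open at the top, 80 x 80 mm outside, 74 x 74 mm inside, 26 mm tall, floor 3 mm thick. Origin at the centre of its underside, z up, x and y along its sides. Fixed. It is one of four cups that sit at 88 mm spacing in a straight row, in any order, in a fixed shallow grey caddy (tray 102 x 366 mm); the row runs along the cups' y axis; the cups' underside is 6 mm above the worktop.
- cup_white: shallow square white saucer, open at the top, 84 x 84 mm outside, 80 x 80 mm inside, 10 mm tall, floor 2 mm thick. Origin at the centre of its underside, z up, x and y along its sides. Fixed. It is one of four cups that sit at 88 mm spacing in a straight row, in any order, in a fixed shallow grey caddy (tray 102 x 366 mm); the row runs along the cups' y axis; the cups' underside is 6 mm above the worktop.
- big_white_bottle: look-alike that stays: big white bottle with a red cap, 68 mm in diameter, 152 mm tall, loose, 340 g. Origin at the centre of its underside, z up the bottle.
- big_blue_bottle: look-alike that stays: big blue bottle with a white cap, 64 mm in diameter, 137 mm tall, loose, 280 g (another like it stands fixed at the back of the bench by the blue cabinet and is not meant). Origin at the centre of its underside, z up the bottle.
Mind the look-alikes: they are no part of the job. What is shaped like the timer but green is not meant.

How it is judged:
By the outcome, as a careful person would: the job done as asked, in the order asked, and still so for the second after the job is handed in, with the robot touching nothing.
It also fails if it takes over 99 s, if anything falls off the work surface, if the arm or the gripper's body presses on something with over 40 N, if the wrist force passes 120 N, or if a joint passes its speed limit or range.

ROBOT

A 7-joint arm with a two-finger parallel gripper is mounted at the origin on a cart in front of the work surface, level with it; the furniture and walls round the work are solid. World frame = base frame: x ahead of the robot, y to its left, z up, the work surface at z = 0. Lengths are in m, angles in rad, forces in N, time in s.
With the tool pointing down it reaches from about 0.35 to 0.775 m from the base axis. Payload 3.1 kg.
Tool frame: the origin (TCP) lies on the mounting face of the last link; the fingertips stand 173 mm ahead of it and the grasp point (between the pads) lies 155 mm ahead of it; z points along the fingers, y is the line along which they close (so a half turn about z gives the same grasp; the last joint's range is limited). The gripper opens to 85 mm and grips with 20 to 120 N. Pads are 22 mm wide; open, the fingers measure 114 mm over their backs; the gripper's body (76 mm by 85 mm) begins 54 mm behind the grasp point. The pads swing forward as they close: fully open they stand 13 mm farther back than shut.
Start: joints at [-1.365, 0.311, 0.014, 1.512, -0.004, 1.319, -0.027], TCP at [0.135, 0.533, 0.405] pointing down, gripper open.
Joint ranges: [-2.7, 2.7], [-0.3, 1.91], [-1.27, 1.3], [0.12, 2.57], [-1.44, 4.58], [0.2, 2.03], [-3.05, 3.05]. Speed limits (rad/s): [2.79, 2.79, 3.14, 3.14, 3.14, 3.14, 3.14].

INTERFACE

Orientations are given as a rotation vector (axis times angle).
In Python, from rig import bot gives the robot as it stands. The module is installed in compiled form; this text tells all that it offers.
- The arm moves only by the tool step_arm, never from a script. Its arguments are lists of equal length, an entry for each row: "rot": the turn, a rotation vector about the tool's x, y, z each as a share of 90 degrees, from -1 to 1, a list of three; "dp": the shift along the tool's x, y, z each as a share of 0.02 m, from -1 to 1, a list of three; "fingers": the opening, from -1 (shut) to 1 (fully open). In form: {"rot": [[wx, wy, wz], ...], "dp": [[tx, ty, tz], ...], "fingers": [fingers, ...]}. A call has 1 to 12 rows; each row shifts and turns the commanded pose from where the row before left it, along the tool's axes as they then stand; what a row does not reach is not made up. A row lasts 1/10 s, in which the tool goes at most 50 mm and 8.59 degrees, less where a joint would pass 70% of its speed; a pose out of reach is approached as far as the arm can. A call with a number of a shift or a turn outside -1 to 1 is refused whole. A call with a gripper value outside its range is refused whole. The fingers move at their own pace and stop on an object; "force" is the grip in N (left out, the last holds). Time passes only in rows, so rows that do not move let the fingers close. It gives the time, the measured TCP pose, the force, the opening and the grip force at its end, in the units of the state.
- bot.state(): the state, without advancing time (a new reading comes with each control period).
- bot.grab_frame(name): name is "side" or "top" or "wrist"; returns the picture (400x640x3 uint8, red, green, blue); there is no depth.
- bot.camera_model(name): a dict with "vertical_fov" (degrees; the focal length in pixels is half the picture's height over the tangent of half this angle, whatever the lens; pixels are square), "cx", "cy" (the principal point, pixels), "origin" and "rotation" of the camera in the world. Camera axes: x right, y down, z forward; pixel columns grow to the right and rows downward; lengths in m; the calibration is good to about 2 mm. A picture is of the moment at which its call begins: read the wrist's pose just before it. camera_model takes no time and is no camera call; for the wrist camera it gives the pose at the moment of the call.
- bot.job_done(): hands the job in; it is judged then, once.
The state is a dict: "clock": time; "joint_pos": joint angles; "joint_velocities": joint speeds; "joint_torque": joint torques, N m; "ee_pos": TCP position; "eef_rot": TCP orientation; "contact_force": force on the tool from outside, world axes, zero at the start; "torque": the same for the moment, N m; "opening": opening from 0.0 (shut) to 1.0 (fully open); "grip_force": force on a finger pad.
Only numpy, scipy, OpenCV 4.12 (cv2) and the standard library are available. Lean on these libraries where they do the work, as an engineer would, in place of code of your own. Each camera call takes 0.05 s, during which the arm holds its last target. There are 200 camera calls.

## Working session

There is one attempt and no reset: what is moved stays moved. The work goes in short steps, Python scripts to look and compute and a tool call to move; the robot and the scene stay as the last step left them, time stands still between calls to the robot, and variables do not carry over. Pictures are saved under pics/ and viewed, at most 14 in all, crops included, and the job is handed in when it is done.

Besides the shell and the picture viewer there is one more tool, called after "Emit:" as name(argument=value, ...) on one line, values as JSON. step_arm: Moves the arm, as the interface text tells. Its arguments: {"type":"object","properties":{"rot":{"type":"array"},"dp":{"type":"array"},"fingers":{"type":"array"},"force":{"type":"number"}},"required":["rot","dp","fingers"]}

```bash
mkdir -p pics
python3 - <<'E'
from rig import bot
import cv2
print(bot.state())
for n in ("top","side"):
    print(n,bot.camera_model(n)); cv2.imwrite(f"pics/{n}0.png",bot.grab_frame(n)[:,:,::-1])
E
```

```text
{'clock': 0.0, 'joint_pos': array([-1.36468829,  0.31169938,  0.01397779,  1.51307006, -0.00437348,
        1.31918861, -0.0271811 ]), 'joint_velocities': array([ 0.00151502,  0.00046055,  0.00100114, -0.00148601,  0.00061525,
       -0.00018849,  0.00077217]), 'joint_torque': array([ 3.41718023e-04, -3.79922104e+01,  1.46170277e-01, -2.30586559e+01,
        1.22131096e-02,  1.37148000e-02, -8.94983117e-06]), 'ee_pos': array([0.13479432, 0.53288908, 0.40362975]), 'eef_rot': array([-0.38805871, -3.11735774,  0.00365778]), 'contact_force': array([0.23462849, 0.13780464, 0.23568739]), 'torque': array([ 0.01119353,  0.00174103, -0.0269966 ]), 'grip_force': 0.0, 'opening': 0.9995251807905899}
top {'vertical_fov': 45.60548745200521, 'cx': 312.14705321493267, 'cy': 204.73326212716265, 'origin': array([ 0.40896109, -0.00437511,  1.49878756]), 'rotation': array([-2.15227172,  2.19085864, -0.07779416])}
side {'vertical_fov': 57.60606534916758, 'cx': 316.7979757232765, 'cy': 207.66959372447286, 'origin': array([ 0.21204699, -0.8079354 ,  0.4650878 ]), 'rotation': array([-2.01605235,  0.3733828 , -0.24052713])}
```

View pics/top0.png

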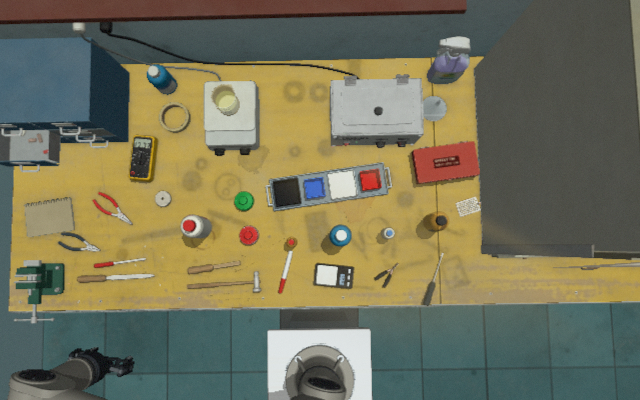

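View pics/side0.png

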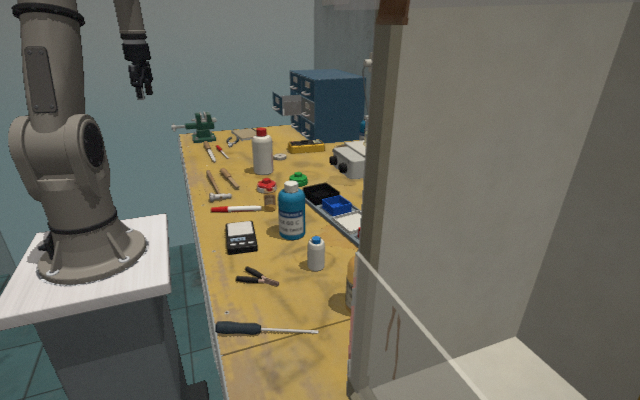

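The top view shows the caddy with the black cup (287,192), blue (314,188), white (342,183) and red (370,180). The blue-cap bottle is at (389,233), red-cap (291,243), black-cap (438,221) and the red timer (249,235). The green decoy is at (244,200), the big white bottle at (190,226) and the big blue at (340,236). The side view confirms the blue-cap bottle at (316,245) and the red-cap bottle at about (269,197).

```bash
cat > h.py <<'E'
import numpy as np, cv2
from scipy.spatial.transform import Rotation as Ro
from rig import bot
def ray_plane(m,uv,z):
    f=200/np.tan(np.radians(m["vertical_fov"])/2)
    d=Ro.from_rotvec(m["rotation"]).apply([(uv[0]-m["cx"])/f,(uv[1]-m["cy"])/f,1]); o=np.array(m["origin"])
    return o+d*(z-o[2])/d[2]
def blob(img,uv,lo,hi,r=22):
    """centroid, area of HSV-range blob in window of half-size r about uv"""
    u,v=map(int,uv); w=img[max(v-r,0):v+r,max(u-r,0):u+r]
    h=cv2.cvtColor(w,cv2.COLOR_RGB2HSV).astype(int); h[...,0]=(h[...,0]+30)%180  # hue +30 so that red does not wrap
    k=cv2.inRange(h.astype(np.uint8),np.array(lo,np.uint8),np.array(hi,np.uint8))
    n,l,s,c=cv2.connectedComponentsWithStats(k)
    if n<2: return None
    i=1+np.argmax(s[1:,4]); cc=cv2.findContours((l==i).astype(np.uint8),0,2)[0][0]
    (a,b),wh,ang=cv2.minAreaRect(cc)
    return np.array([a+max(u-r,0),b+max(v-r,0)]),s[i,4],np.round(wh,1),round(ang,1)
def go(x,y,z,yaw_y=None):
    """tool-axis shift (units of 0.02 m) to a TCP target; turn about tool z (units of 90 deg) to bring tool y to world angle yaw_y (deg)"""
    s=bot.state(); R=Ro.from_rotvec(s["eef_rot"]); p=s["ee_pos"]; ya=R.apply([0,1,0]); a=np.degrees(np.arctan2(ya[1],ya[0]))
    print("at",p.round(4),"tool y ang",round(a,1),"z",R.apply([0,0,1]).round(3),"dp",(R.inv().apply(np.array([x,y,z])-p)/.02).round(2), "rotz", None if yaw_y is None else round(-((yaw_y-a+90)%180-90)/90,3))
RED=((20,120,60),(42,255,255)); BLUE=((120,100,40),(155,255,255)); GRN=((60,80,40),(119,255,255)); BLK=((0,0,0),(179,255,55)); WHT=((0,0,170),(179,60,255))
E
python3 - <<'E'
from h import *
t=cv2.imread("pics/top0.png")[:,:,::-1]; m=bot.camera_model("top")
for n,uv,c,z,r in [("bluecap",(389,233),BLUE,.073,12),("redcap",(291,243),RED,.068,10),("blackcap",(438,221),BLK,.122,12),("timer",(249,235),RED,.02,18),("green",(244,200),GRN,.02,18),("bigwhite",(190,226),RED,.15,14),("bigblue",(340,236),BLUE,.10,18),("cupBlk",(287,192),BLK,.03,20),("cupBlue",(314,188),BLUE,.03,16),("cupRed",(370,180),RED,.03,16),("cupWht",(342,183),WHT,.015,17)]:
    b=blob(t,uv,*c,r=r); print(n,b, None if b is None else ray_plane(m,b[0],z).round(4))
s=cv2.imread("pics/side0.png")[:,:,::-1]; m=bot.camera_model("side")
b=blob(s,(316,240),*BLUE,r=12);print("side bluecap",b,ray_plane(m,b[0],.068).round(3))
E
```

```text
bluecap (array([389. , 232.5]), np.int32(16), array([3., 4.]), 90.0) [ 0.443  -0.2145  0.073 ]
redcap (array([291.00000095, 241.50000095]), np.int32(28), array([4.9, 4.9]), 45.0) [0.4213 0.079  0.068 ]
blackcap (array([437.37735748, 220.820755  ]), np.int32(16), array([7.6, 3.3]), 74.1) [ 0.4731 -0.3476  0.122 ]
timer (array([247.90000153, 234.79999924]), np.int32(268), array([17.4, 17.9]), 63.4) [0.4449 0.2156 0.02  ]
green (array([243.5, 200.5]), np.int32(315), array([19., 19.]), 90.0) [0.5522 0.2288 0.02  ]
bigwhite (array([188.60000134, 225.30000019]), np.int32(116), array([12.1, 10.7]), 26.6) [0.4716 0.3652 0.15  ]
bigblue (array([340. , 235.5]), np.int32(232), array([19., 20.]), 90.0) [ 0.4361 -0.0669  0.1   ]
cupBlk (array([286.23999786, 192.18000031]), np.int32(611), array([25.6, 25. ]), 81.9) [0.5748 0.0939 0.03  ]
cupBlue (array([314.27999878, 187.46000099]), np.int32(386), array([19.7, 19.7]), 81.9) [0.5879 0.0065 0.03  ]
cupRed (array([369.89189148, 179.35135078]), np.int32(379), array([19.7, 19.4]), 80.5) [ 0.61   -0.1667  0.03  ]
cupWht (array([342.4299984 , 183.51000023]), np.int32(646), array([26.3, 26.7]), 81.9) [ 0.6005 -0.0819  0.015 ]
side bluecap (array([315.5, 239.5]), np.int32(52), array([7., 7.]), 90.0) [ 0.443 -0.216  0.068]
```

```bash
python3 -c "
import cv2
a=cv2.imread('pics/top0.png')[160:270,170:470]; cv2.imwrite('pics/c.png',cv2.resize(a,(800,293),interpolation=2))"
```

```text
(no output)
```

View pics/c.png

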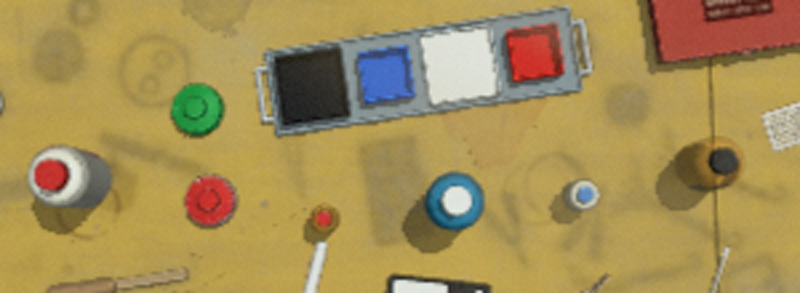

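Emit:
step_arm(rot=[[0,0,0.084],[0,0,0.084],[0,0,0.084],[0,0,0.084],[0,0,0.084],[0,0,0.084],[0,0,0.084],[0,0,0.084],[0,0,0.084],[0,0,0]], dp=[[0,0,0.2],[0,0,0.2],[0,0,0.2],[0,0,0.2],[0,0,0.2],[0,0,0.2],[0,0,0.2],[0,0,0.2],[0,0,0.2],[0,0,0]], fingers=[1,1,1,1,1,1,1,1,1,1])

```text
clock: 1.1
ee_pos: [0.1346, 0.5328, 0.3675]
eef_rot: [2.065, 2.366, -0.003]
contact_force: [-0.6, 0.8, -0.2]
opening: 0.999
grip_force: 0.0
```

```bash
python3 -c "
from h import *
go(.443,-.2145,.36,7.7)
print(ray_plane(bot.camera_model('top'),(441.5,220.4),.122))"
```

```text
at [0.1346 0.5328 0.3675] tool y ang 7.8 z [-0.    -0.003 -1.   ] dp [-39.11  10.22   0.47] rotz 0.001
[ 0.47407507 -0.35953319  0.122     ]
```

Emit:
step_arm(rot=[[0,0,0],[0,0,0],[0,0,0],[0,0,0],[0,0,0],[0,0,0],[0,0,0],[0,0,0],[0,0,0],[0,0,0],[0,0,0],[0,0,0]], dp=[[-1,0.6,0],[-1,0.6,0],[-1,0.6,0],[-1,0.6,0],[-1,0.6,0],[-1,0.6,0],[-1,0.6,0],[-1,0.6,0],[-1,0.6,0],[-1,0.6,0],[-1,0.6,0],[-1,0.6,0]], fingers=[1,1,1,1,1,1,1,1,1,1,1,1])

```text
clock: 2.3
ee_pos: [0.3105, 0.314, 0.3688]
eef_rot: [-2.062, -2.37, -0.0]
contact_force: [-0.1, -0.3, 0.1]
opening: 1.0
grip_force: 0.0
```

Emit:
step_arm(rot=[[0,0,0],[0,0,0],[0,0,0],[0,0,0],[0,0,0],[0,0,0],[0,0,0],[0,0,0],[0,0,0],[0,0,0],[0,0,0],[0,0,0]], dp=[[-1,0.25,0],[-1,0.25,0],[-1,0.25,0],[-1,0.25,0],[-1,0.25,0],[-1,0.25,0],[-1,0.25,0],[-1,0.25,0],[-1,0.25,0],[-1,0.25,0],[-1,0.25,0],[-1,0.25,0]], fingers=[1,1,1,1,1,1,1,1,1,1,1,1])

```text
clock: 3.5
ee_pos: [0.402, 0.0843, 0.3688]
eef_rot: [-2.062, -2.37, -0.0]
contact_force: [0.5, 0.3, 0.3]
opening: 0.999
grip_force: 0.0
```

Emit:
step_arm(rot=[[0,0,0],[0,0,0],[0,0,0],[0,0,0],[0,0,0],[0,0,0],[0,0,0],[0,0,0],[0,0,0],[0,0,0],[0,0,0],[0,0,0]], dp=[[-1,0,0],[-1,0,0],[-1,0,0],[-1,0,0],[-1,0,0],[-1,0,0],[-1,0,0],[-1,0,0],[-1,0,0],[-1,0,0],[-1,0,0],[-1,0,0]], fingers=[1,1,1,1,1,1,1,1,1,1,1,1])

```text
clock: 4.7
ee_pos: [0.4343, -0.1533, 0.3687]
eef_rot: [-2.062, -2.37, -0.0]
contact_force: [-0.1, 0.0, -0.2]
opening: 1.002
grip_force: 0.0
```

Emit:
step_arm(rot=[[0,0,0],[0,0,0],[0,0,0],[0,0,0],[0,0,0]], dp=[[-1,0,0],[-1,0,0],[-1,0,1],[-0.1,0,1],[0,0,0]], fingers=[1,1,1,1,1])

```text
clock: 5.2
ee_pos: [0.4415, -0.214, 0.3264]
eef_rot: [-2.062, -2.363, 0.004]
contact_force: [-0.1, -0.6, -0.3]
opening: 0.998
grip_force: 0.0
```

```bash
python3 -c "
from h import *
go(.443,-.2145,.2,7.7)
m=bot.camera_model('wrist'); i=bot.grab_frame('wrist'); print(m)
cv2.imwrite('pics/w1.png',i[:,:,::-1])"
```

```text
at [ 0.4415 -0.214   0.3264] tool y ang 7.8 z [-0.006  0.002 -1.   ] dp [-0.05  0.11  6.32] rotz 0.001
{'vertical_fov': 62.94604991569131, 'cx': 318.7003050884127, 'cy': 201.14978717729926, 'origin': array([ 0.43103499, -0.14373906,  0.29506666]), 'rotation': array([2.85326263, 0.19585987, 0.01900148])}
```

View pics/w1.png

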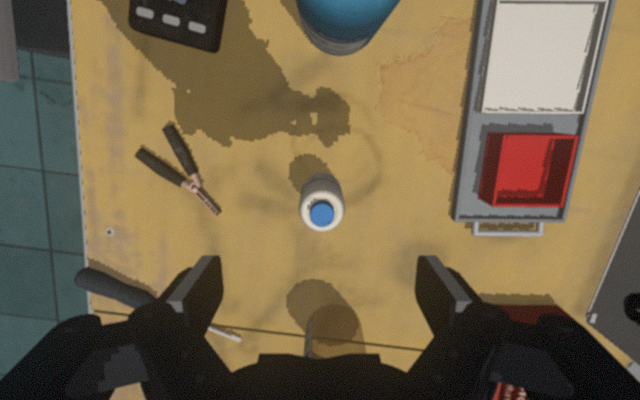

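The wrist view shows the blue cap at (321,214), roughly centred between the fingers. The red cup's rim is at about (530,170).

```bash
python3 -c "
from h import *
i=cv2.imread('pics/w1.png')[:,:,::-1]; m=bot.camera_model('wrist')
b=blob(i,(321,214),*BLUE,r=25); print(b,ray_plane(m,b[0],.073))"
```

```text
(array([322., 214.]), np.int32(419), array([22., 22.]), 90.0) [ 0.44343464 -0.21711434  0.073     ]
```

Emit:
step_arm(rot=[[0,0,0],[0,0,0],[0,0,0],[0,0,0],[0,0,0],[0,0,0],[0,0,0],[0,0,0]], dp=[[-0.1,0.1,1],[0,0,1],[0,0,1],[0,0,1],[0,0,1],[0,0,1],[0,0,0.3],[0,0,0]], fingers=[1,1,1,1,1,1,1,1])

```text
clock: 6.05
ee_pos: [0.4453, -0.2151, 0.2029]
eef_rot: [-2.063, -2.368, -0.0]
contact_force: [-0.6, -0.1, 0.4]
opening: 0.998
grip_force: 0.0
```

Emit:
step_arm(rot=[[0,0,0],[0,0,0],[0,0,0],[0,0,0],[0,0,0],[0,0,0],[0,0,0],[0,0,0]], dp=[[0,0,0],[0,0,0],[0,0,0],[0,0,0],[0,0,0],[0,0,0],[0,0,0],[0,0,0]], fingers=[-1,-1,-1,-1,-1,-1,-1,-1], force=30)

```text
clock: 6.85
ee_pos: [0.4453, -0.2161, 0.2034]
eef_rot: [2.065, 2.366, 0.001]
contact_force: [-1.0, 0.4, 5.8]
opening: 0.4
grip_force: 32.7
```

Emit:
step_arm(rot=[[0,0,0],[0,0,0],[0,0,0],[0,0,0],[0,0,0],[0,0,0],[0,0,0],[0,0,0],[0,0,0],[0,0,0],[0,0,0],[0,0,0]], dp=[[0,0,-1],[0,0,-1],[0,0.5,-1],[0,1,0],[0,1,0],[0,1,0],[0.1,1,0],[1,1,0],[1,1,0],[1,1,0],[1,1,0],[1,0,0]], fingers=[-1,-1,-1,-1,-1,-1,-1,-1,-1,-1,-1,-1])

```text
clock: 8.05
ee_pos: [0.6016, -0.0893, 0.262]
eef_rot: [2.062, 2.369, 0.001]
contact_force: [1.1, 0.6, -0.5]
opening: 0.401
grip_force: 32.4
```

Emit:
step_arm(rot=[[0,0,0],[0,0,0],[0,0,0],[0,0,0],[0,0,0],[0,0,0]], dp=[[1,0,0],[1,0,0],[1,0,0],[1,0,0],[0.8,0,0],[0,0,0]], fingers=[-1,-1,-1,-1,-1,-1])

```text
clock: 8.65
ee_pos: [0.5864, 0.007, 0.2619]
eef_rot: [-2.058, -2.37, -0.001]
contact_force: [-0.5, -0.3, -0.1]
opening: 0.4
grip_force: 32.4
```

```bash
python3 -c "
from h import *
go(.5874,.0066,.214,7.7)
i=bot.grab_frame('wrist')
cv2.imwrite('pics/w2.png',i[:,:,::-1])"
```

```text
at [0.5864 0.007  0.2619] tool y ang 8.1 z [-0.001  0.002 -1.   ] dp [-0.03  0.05  2.4 ] rotz 0.004
```

View pics/w2.png

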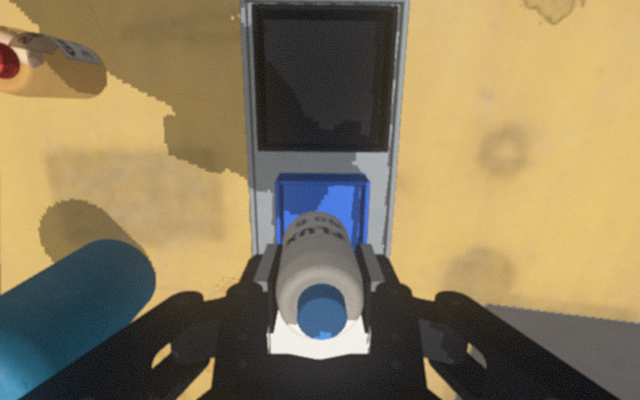

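The bottle is held upright and centred over the blue cup; its rim spans columns 276–368 and the cap is at (322,310). I'll lower it now.

Emit:
step_arm(rot=[[0,0,0],[0,0,0],[0,0,0],[0,0,0],[0,0,0],[0,0,0]], dp=[[0,0,0.7],[0,0,0.7],[0,0,0.6],[0,0,0.3],[0,0,0.13],[0,0,0]], fingers=[-1,-1,-1,-1,-1,-1])

```text
clock: 9.3
ee_pos: [0.5865, 0.0031, 0.2136]
eef_rot: [-2.066, -2.366, 0.001]
contact_force: [-0.2, -0.9, -0.4]
opening: 0.402
grip_force: 32.4
```

Emit:
step_arm(rot=[[0,0,0],[0,0,0],[0,0,0],[0,0,0],[0,0,0],[0,0,0],[0,0,0],[0,0,0],[0,0,0],[0,0,0],[0,0,0],[0,0,0]], dp=[[0,0,0],[0,0,0],[0,0,0],[0,0,0],[0,0,-0.5],[0,0,-1],[0,0,-1],[0,0,-1],[0,0,-1],[0,0,-1],[0,0,-1],[0,0,0]], fingers=[0.6,0.6,0.6,0.6,0.6,0.6,0.6,1,1,1,1,1])

```text
clock: 10.5
ee_pos: [0.5877, 0.0026, 0.3481]
eef_rot: [2.063, 2.362, 0.008]
contact_force: [0.2, 0.1, -0.5]
opening: 0.998
grip_force: 0.0
```

```bash
python3 -c "
from h import *
go(.4213,.079,.3,7.7)"
```

```text
at [0.5877 0.0026 0.3481] tool y ang 7.8 z [ 0.007 -0.    -1.   ] dp [ 4.91 -7.74  2.34] rotz 0.001
```

Emit:
step_arm(rot=[[0,0,0],[0,0,0],[0,0,0],[0,0,0],[0,0,0],[0,0,0],[0,0,0],[0,0,0],[0,0,0]], dp=[[0.6,-1,0],[0.6,-1,0],[0.6,-1,0],[0.6,-1,0.2],[0.6,-1,0.5],[0.6,-1,0.5],[0.6,-1,0.5],[0.7,-0.75,0.6],[0,0,0]], fingers=[1,1,1,1,1,1,1,1,1])

```text
clock: 11.4
ee_pos: [0.4166, 0.081, 0.2961]
eef_rot: [-2.058, -2.366, 0.006]
contact_force: [-0.0, 0.4, -0.8]
opening: 0.999
grip_force: 0.0
```

```bash
python3 -c "
from h import *
m=bot.camera_model('wrist');i=bot.grab_frame('wrist')
cv2.imwrite('pics/w3.png',i[:,:,::-1])
b=blob(i,(321,214),*RED,r=70); p=ray_plane(m,b[0],.068); print(b,p); go(p[0],p[1],.2)
t=bot.grab_frame('top'); m=bot.camera_model('top'); cv2.imwrite('pics/top1.png',t[:,:,::-1]); b=blob(t,(314,188),*BLUE,r=16); print(b)"
```

```text
(array([326.5, 226.5]), np.int32(564), array([27., 25.]), 90.0) [0.41967655 0.07837808 0.068     ]
at [0.4185 0.0801 0.2973] tool y ang 7.9 z [-0.003  0.    -1.   ] dp [-0.1   0.06  4.87] rotz None
(array([314.2899971 , 187.53000069]), np.int32(256), array([19.8, 19.7]), 81.9)
```

View pics/w3.png

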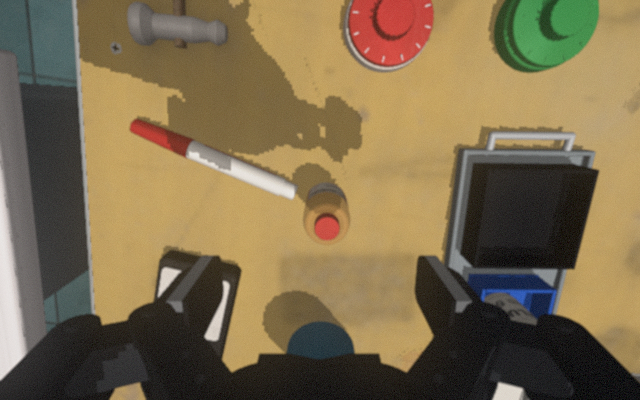

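The red cap is at (327,227), with the marker tip at (295,190) clear of the fingers. The blue-cap bottle is standing in the blue cup at (510,300).

Emit:
step_arm(rot=[[0,0,0],[0,0,0],[0,0,0],[0,0,0],[0,0,0],[0,0,0],[0,0,0]], dp=[[-0.05,0.05,1],[0,0,1],[0,0,1],[0,0,1],[0,0,0.6],[0,0,0.3],[0,0,0]], fingers=[1,1,1,1,1,1,1])

```text
clock: 12.2
ee_pos: [0.4214, 0.0783, 0.1999]
eef_rot: [2.067, 2.366, -0.001]
contact_force: [0.2, 0.1, 0.7]
opening: 0.999
grip_force: 0.0
```

Emit:
step_arm(rot=[[0,0,0],[0,0,0],[0,0,0],[0,0,0],[0,0,0],[0,0,0],[0,0,0],[0,0,0]], dp=[[0,0,0],[0,0,0],[0,0,0],[0,0,0],[0,0,0],[0,0,0],[0,0,0],[0,0,0]], fingers=[-1,-1,-1,-1,-1,-1,-1,-1], force=30)

```text
clock: 13.0
ee_pos: [0.4212, 0.0788, 0.2007]
eef_rot: [-2.066, -2.367, -0.002]
contact_force: [-1.1, 0.4, 6.7]
opening: 0.374
grip_force: 29.6
```

```bash
python3 -c "
from h import *
go(.611,-.1679,.28,7.7)"
```

```text
at [0.4212 0.0788 0.2007] tool y ang 7.8 z [ 0.001  0.001 -1.   ] dp [-13.5    7.74  -3.97] rotz 0.001
```

Emit:
step_arm(rot=[[0,0,0],[0,0,0],[0,0,0],[0,0,0],[0,0,0],[0,0,0],[0,0,0],[0,0,0],[0,0,0],[0,0,0],[0,0,0],[0,0,0]], dp=[[0,0,-1],[0,0,-1],[0,0,-1],[0,0,-1],[0,0.75,-1],[0,1,-1],[0,1,0],[0,1,0],[0,1,0],[-0.5,1,0],[-1,1,0],[-1,1,0]], fingers=[-1,-1,-1,-1,-1,-1,-1,-1,-1,-1,-1,-1])

```text
clock: 14.2
ee_pos: [0.5819, 0.0504, 0.3194]
eef_rot: [-2.063, -2.368, 0.001]
contact_force: [-0.6, 0.3, -0.3]
opening: 0.373
grip_force: 30.1
```

Emit:
step_arm(rot=[[0,0,0],[0,0,0],[0,0,0],[0,0,0],[0,0,0],[0,0,0],[0,0,0],[0,0,0],[0,0,0],[0,0,0],[0,0,0],[0,0,0]], dp=[[-1,0,0],[-1,0,0],[-1,0,0],[-1,0,0],[-1,0,0],[-1,0,0],[-1,0,0],[-1,0,0],[-1,0,0.5],[-1,0,1],[-1,0,1],[0,0,0]], fingers=[-1,-1,-1,-1,-1,-1,-1,-1,-1,-1,-1,-1])

```text
clock: 15.4
ee_pos: [0.6089, -0.1709, 0.2667]
eef_rot: [-2.07, -2.358, 0.009]
contact_force: [-0.3, -0.8, -0.1]
opening: 0.37
grip_force: 30.1
```

```bash
python3 -c "
from h import *
go(.611,-.1679,.210,7.7)
i=bot.grab_frame('wrist')
cv2.imwrite('pics/w4.png',i[:,:,::-1])"
```

```text
at [ 0.6089 -0.1709  0.2667] tool y ang 7.5 z [-0.007 -0.001 -1.   ] dp [0.14 0.14 2.84] rotz -0.003
```

View pics/w4.png

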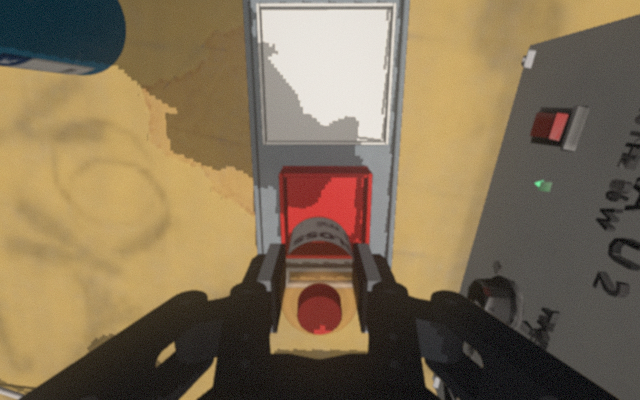

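The red bottle is upright over the red cup; the cup spans columns 281–371 and the cap is at (320,308). I'll shift slightly and lower.

Emit:
step_arm(rot=[[0,0,0],[0,0,0],[0,0,0],[0,0,0],[0,0,0],[0,0,0]], dp=[[0.05,0.1,0.8],[0,0,0.8],[0,0,0.7],[0,0,0.4],[0,0,0.1],[0,0,0]], fingers=[-1,-1,-1,-1,-1,-1])

```text
clock: 16.05
ee_pos: [0.6128, -0.1665, 0.2138]
eef_rot: [-2.066, -2.367, 0.0]
contact_force: [-0.6, -0.2, 0.3]
opening: 0.374
grip_force: 30.1
```

Emit:
step_arm(rot=[[0,0,0],[0,0,0],[0,0,0],[0,0,0],[0,0,0],[0,0,0],[0,0,0],[0,0,0],[0,0,0],[0,0,0],[0,0,0],[0,0,0]], dp=[[0,0,0],[0,0,0],[0,0,0],[0,0,0],[0,0,-0.5],[0,0,-1],[0,0,-1],[0,0,-1],[0,0,-1],[0,0,-1],[0,0,-1],[0,0,0]], fingers=[0.6,0.6,0.6,0.6,0.6,0.6,0.6,1,1,1,1,1])

```text
clock: 17.25
ee_pos: [0.6136, -0.1676, 0.3484]
eef_rot: [2.061, 2.361, 0.005]
contact_force: [0.7, -1.0, 0.1]
opening: 0.997
grip_force: 0.0
```

```bash
python3 -c "
from h import *
go(.474,-.359,.34,7.7)"
```

```text
at [ 0.6136 -0.1676  0.3484] tool y ang 7.8 z [ 0.007 -0.002 -1.   ] dp [-8.54 -8.21  0.39] rotz 0.001
```

Emit:
step_arm(rot=[[0,0,0],[0,0,0],[0,0,0],[0,0,0],[0,0,0],[0,0,0],[0,0,0],[0,0,0],[0,0,0],[0,0,0]], dp=[[-0.95,-0.9,0],[-0.95,-0.9,0],[-0.95,-0.9,0],[-0.95,-0.9,0],[-0.95,-0.9,0],[-0.95,-0.9,0],[-0.95,-0.9,0],[-0.95,-0.95,0],[-0.95,-0.95,0.4],[0,0,0]], fingers=[1,1,1,1,1,1,1,1,1,1])

```text
clock: 18.25
ee_pos: [0.4689, -0.362, 0.3354]
eef_rot: [-2.075, -2.356, 0.006]
contact_force: [-0.7, -1.2, -0.5]
opening: 0.997
grip_force: 0.0
```

```bash
python3 -c "
from h import *
m=bot.camera_model('wrist');i=bot.grab_frame('wrist')
cv2.imwrite('pics/w5.png',i[:,:,::-1])
go(.474,-.359,.231,7.7); f=200/np.tan(np.radians(m['vertical_fov'])/2)
q=Ro.from_rotvec(m['rotation']).inv().apply(np.array([.474,-.359,.122])-m['origin']); print(q[:2]/q[2]*f+[m['cx'],m['cy']])"
```

```text
at [ 0.471  -0.36    0.3355] tool y ang 7.4 z [-0.002  0.    -1.   ] dp [0.03 0.16 5.23] rotz -0.003
[330.7527097  225.70319215]
```

View pics/w5.png

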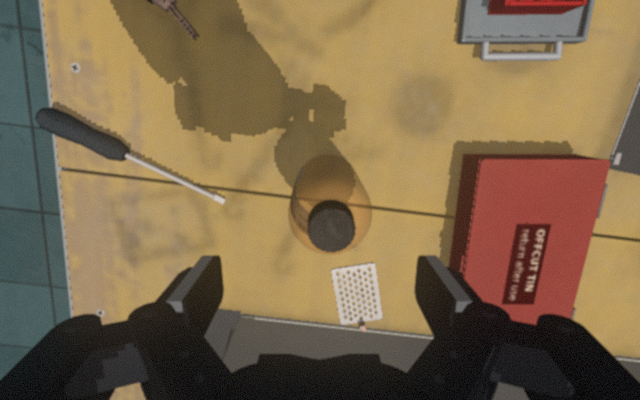

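The black cap is at (331,226), exactly where I predicted it, and the tin at column 455 and beyond is clear.

Emit:
step_arm(rot=[[0,0,0],[0,0,0],[0,0,0],[0,0,0],[0,0,0],[0,0,0],[0,0,0],[0,0,0]], dp=[[0.02,0.13,1],[0,0,1],[0,0,1],[0,0,1],[0,0,0.6],[0,0,0.4],[0,0,0.1],[0,0,0]], fingers=[1,1,1,1,1,1,1,1])

```text
clock: 19.1
ee_pos: [0.4763, -0.3574, 0.2344]
eef_rot: [2.065, 2.367, 0.0]
contact_force: [0.7, 0.1, -0.3]
opening: 1.001
grip_force: 0.0
```

Emit:
step_arm(rot=[[0,0,0],[0,0,0],[0,0,0],[0,0,0],[0,0,0],[0,0,0],[0,0,0]], dp=[[0,0,0],[0,0,0],[0,0,0],[0,0,0],[0,0,0],[0,0,0],[0,0,0]], fingers=[-1,-1,-1,-1,-1,-1,-1], force=45)

```text
clock: 19.8
ee_pos: [0.4759, -0.358, 0.2353]
eef_rot: [2.065, 2.365, 0.0]
contact_force: [-1.4, 0.6, 5.1]
opening: 0.652
grip_force: 48.2
```

```bash
python3 -c "
from h import *
go(.5756,.0938,.36,7.7)
t=bot.grab_frame('top'); cv2.imwrite('pics/top2.png',cv2.resize(t[150:260,240:400,::-1],(800,550),interpolation=2))"
```

```text
at [ 0.4759 -0.358   0.2353] tool y ang 7.7 z [ 0.001 -0.001 -1.   ] dp [21.71  7.99 -6.25] rotz 0.001
```

View pics/top2.png

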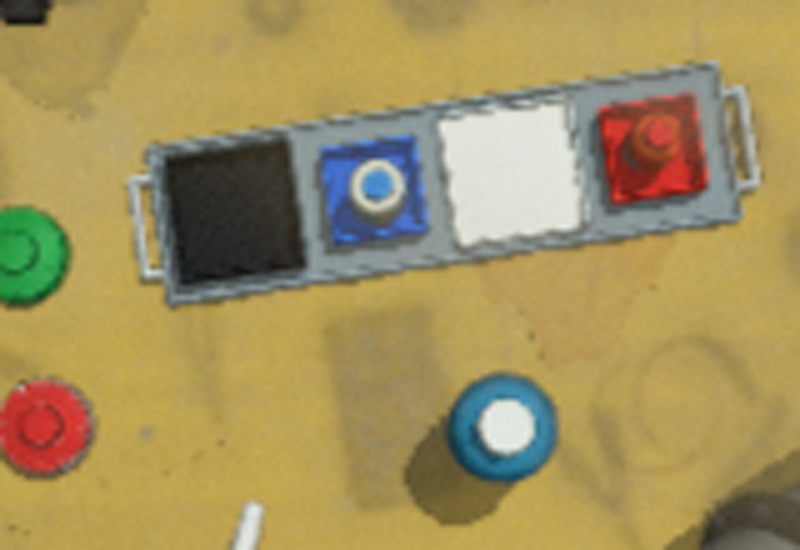

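Both small bottles stand in their cups: blue cap (377,185) and red cap (657,140) in the crop. Now I'll carry the black-cap bottle.

Emit:
step_arm(rot=[[0,0,0],[0,0,0],[0,0,0],[0,0,0],[0,0,0],[0,0,0],[0,0,0],[0,0,0],[0,0,0],[0,0,0],[0,0,0],[0,0,0]], dp=[[0,0,-1],[0,0,-1],[0,0,-1],[0,0,-1],[0.5,0.5,-1],[1,0.9,-1],[1,1,0],[1,1,0],[1,1,0],[1,1,0],[1,1,0],[1,1,0]], fingers=[-1,-1,-1,-1,-1,-1,-1,-1,-1,-1,-1,-1])

```text
clock: 21.05
ee_pos: [0.6027, -0.1874, 0.3529]
eef_rot: [-2.065, -2.365, 0.0]
contact_force: [0.0, 0.1, -3.6]
opening: 0.656
grip_force: 49.1
```

Emit:
step_arm(rot=[[0,0,0],[0,0,0],[0,0,0],[0,0,0],[0,0,0],[0,0,0],[0,0,0],[0,0,0],[0,0,0],[0,0,0],[0,0,0],[0,0,0]], dp=[[1,0.6,0],[1,0,0],[1,0,0],[1,0,0],[1,0,0],[1,0,0],[1,0,0],[1,0,0],[1,0,0],[1,0,0],[1,0,0],[1,0,0]], fingers=[-1,-1,-1,-1,-1,-1,-1,-1,-1,-1,-1,-1])

```text
clock: 22.25
ee_pos: [0.5812, 0.0517, 0.353]
eef_rot: [-2.065, -2.366, 0.002]
contact_force: [0.9, 0.6, -3.3]
opening: 0.655
grip_force: 49.1
```

Emit:
step_arm(rot=[[0,0,0],[0,0,0],[0,0,0],[0,0,0],[0,0,0]], dp=[[1,0,0],[1,0,0.5],[0.2,0,1],[0,0,1],[0,0,0]], fingers=[-1,-1,-1,-1,-1])

```text
clock: 22.75
ee_pos: [0.5738, 0.0951, 0.3002]
eef_rot: [-2.061, -2.363, 0.01]
contact_force: [-0.9, -0.5, -4.2]
opening: 0.661
grip_force: 49.0
```

```bash
python3 -c "
from h import *
go(.5756,.0938,.2448,7.7)
i=bot.grab_frame('wrist')
cv2.imwrite('pics/w6.png',i[:,:,::-1])"
```

```text
at [0.5738 0.0951 0.3002] tool y ang 7.8 z [-0.008 -0.001 -1.   ] dp [-0.08  0.1   2.77] rotz 0.001
```

View pics/w6.png

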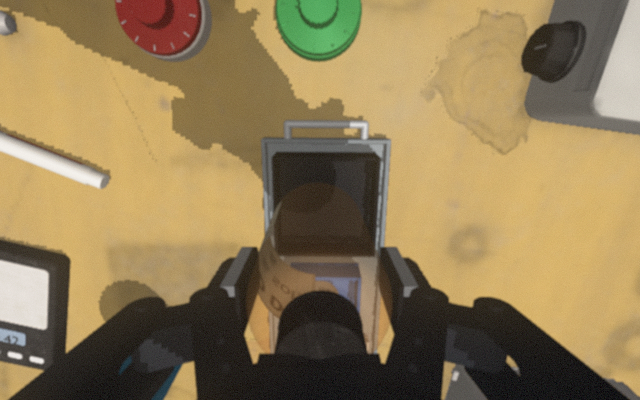

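The black-cap bottle is over the black cup, which spans columns 270–382; the bottle is centred near 321. I'll lower with a small shift.

Emit:
step_arm(rot=[[0,0,0],[0,0,0],[0,0,0],[0,0,0],[0,0,0],[0,0,0],[0,0,0]], dp=[[-0.05,0.1,0.6],[0,0,0.6],[0,0,0.6],[0,0,0.5],[0,0,0.3],[0,0,0.15],[0,0,0]], fingers=[-1,-1,-1,-1,-1,-1,-1])

```text
clock: 23.5
ee_pos: [0.5779, 0.0935, 0.2487]
eef_rot: [-2.066, -2.367, 0.001]
contact_force: [0.3, 0.4, -2.3]
opening: 0.659
grip_force: 49.2
```

```bash
python3 -c "
from h import *
go(.5756,.0938,.2448,7.7); print(bot.state()['contact_force'])"
```

```text
at [0.5779 0.0935 0.2487] tool y ang 7.8 z [-0.001 -0.    -1.   ] dp [ 0.03 -0.11  0.2 ] rotz 0.001
[ 0.28628734  0.36112633 -2.25543264]
```

Emit:
step_arm(rot=[[0,0,0],[0,0,0],[0,0,0],[0,0,0],[0,0,0],[0,0,0],[0,0,0],[0,0,0]], dp=[[0,0,0.2],[0,0,0],[0,0,0],[0,0,0],[0,0,0],[0,0,0],[0,0,0],[0,0,0]], fingers=[-1,-1,0.7,0.7,0.9,0.9,0.9,0.9])

```text
clock: 24.3
ee_pos: [0.578, 0.0935, 0.2452]
eef_rot: [2.066, 2.367, 0.0]
contact_force: [0.0, -0.6, -0.0]
opening: 0.949
grip_force: 0.0
```

Emit:
step_arm(rot=[[0,0,0],[0,0,0],[0,0,0],[0,0,0],[0,0,0],[0,0,0],[0,0,0]], dp=[[0,0,-0.6],[0,0,-1],[0,0,-1],[0,0,-1],[0,0,-1],[0,0,-1],[0,0,0]], fingers=[1,1,1,1,1,1,1])

```text
clock: 25.0
ee_pos: [0.5791, 0.0929, 0.3612]
eef_rot: [2.063, 2.363, 0.009]
contact_force: [-0.1, -1.5, 0.2]
opening: 1.003
grip_force: 0.0
```

```bash
python3 -c "
from h import *
go(.4449,.2156,.30,7.7)"
```

```text
at [0.5791 0.0929 0.3612] tool y ang 7.8 z [ 0.007  0.001 -1.   ] dp [ 6.99 -5.84  3.01] rotz 0.001
```

Emit:
step_arm(rot=[[0,0,0],[0,0,0],[0,0,0],[0,0,0],[0,0,0],[0,0,0],[0,0,0],[0,0,0]], dp=[[1,-0.85,0],[1,-0.85,0],[1,-0.85,0],[1,-0.85,0],[1,-0.85,1],[1,-0.85,1],[1,-0.75,1],[0,0,0]], fingers=[1,1,1,1,1,1,1,1])

```text
clock: 25.8
ee_pos: [0.4388, 0.2193, 0.2938]
eef_rot: [-2.054, -2.369, 0.011]
contact_force: [-0.4, -0.9, -0.2]
opening: 1.0
grip_force: 0.0
```

```bash
python3 -c "
from h import *
m=bot.camera_model('wrist');i=bot.grab_frame('wrist')
cv2.imwrite('pics/w7.png',i[:,:,::-1])
b=blob(i,(321,230),*RED,r=90); p=ray_plane(m,b[0],.020); print(b,p); go(p[0],p[1],.184)"
```

```text
(array([328.5, 209.5]), np.int32(3872), array([69., 71.]), 90.0) [0.44405617 0.21333422 0.02      ]
at [0.441  0.2177 0.2955] tool y ang 8.0 z [-0.004 -0.001 -1.   ] dp [-0.23  0.14  5.57] rotz None
```

View pics/w7.png

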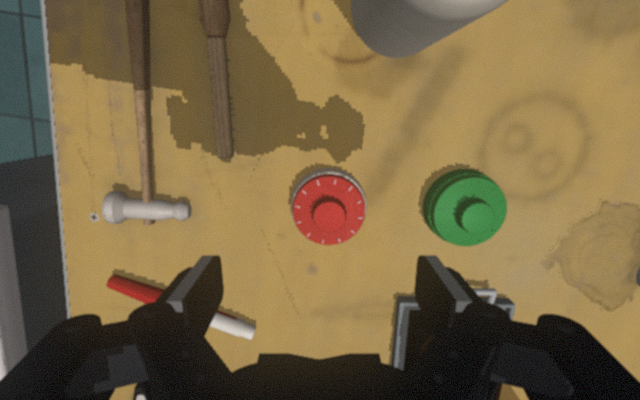

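The red timer is at (328,210) and the green decoy is separate at (465,207). The open fingertips look to be about 160 mm ahead of the TCP, so I'll aim for TCP z ≈ 0.175.

Emit:
step_arm(rot=[[0,0,0],[0,0,0],[0,0,0],[0,0,0],[0,0,0],[0,0,0],[0,0,0],[0,0,0]], dp=[[-0.15,0.1,1],[0,0,1],[0,0,1],[0,0,1],[0,0,1],[0,0,0.7],[0,0,0.3],[0,0,0]], fingers=[1,1,1,1,1,1,1,1])

```text
clock: 26.65
ee_pos: [0.4458, 0.2132, 0.1769]
eef_rot: [2.067, 2.366, -0.001]
contact_force: [-0.1, -0.6, 0.5]
opening: 0.999
grip_force: 0.0
```

```bash
python3 -c "
from h import *
go(.444,.2145,.1755)"
```

```text
at [0.4458 0.2132 0.1769] tool y ang 7.7 z [-0.    -0.001 -1.   ] dp [ 0.08 -0.08  0.07] rotz None
```

Emit:
step_arm(rot=[[0,0,0],[0,0,0],[0,0,0],[0,0,0],[0,0,0],[0,0,0],[0,0,0],[0,0,0]], dp=[[0.08,-0.08,0.07],[0,0,0],[0,0,0],[0,0,0],[0,0,0],[0,0,0],[0,0,0],[0,0,0]], fingers=[1,-1,-1,-1,-1,-1,-1,-1], force=35)

```text
clock: 27.45
ee_pos: [0.4441, 0.2153, 0.1769]
eef_rot: [-2.065, -2.367, -0.003]
contact_force: [-1.2, -0.2, 5.4]
opening: 0.674
grip_force: 36.2
```

Emit:
step_arm(rot=[[0,0,0],[0,0,0],[0,0,0],[0,0,0]], dp=[[0,0,-0.5],[0,0,-1],[0,0,-1],[0,0,0]], fingers=[-1,-1,-1,-1])

```text
clock: 27.85
ee_pos: [0.4452, 0.2154, 0.2286]
eef_rot: [2.064, 2.365, 0.01]
contact_force: [1.3, 0.1, -0.8]
opening: 0.681
grip_force: 37.4
```

```bash
python3 -c "
from h import *
go(.5992,-.0806,.36,7.7)
i=bot.grab_frame('side'); j=bot.grab_frame('wrist')
a=cv2.resize(i[130:250,220:400],(540,360)); b=cv2.resize(j,(540,338))[100:300]
cv2.imwrite('pics/s8.png',np.vstack([a,b])[:,:,::-1])"
```

```text
at [0.4452 0.2154 0.2286] tool y ang 7.8 z [ 0.006  0.003 -1.   ] dp [-15.69   5.67  -6.58] rotz 0.001
```

View pics/s8.png

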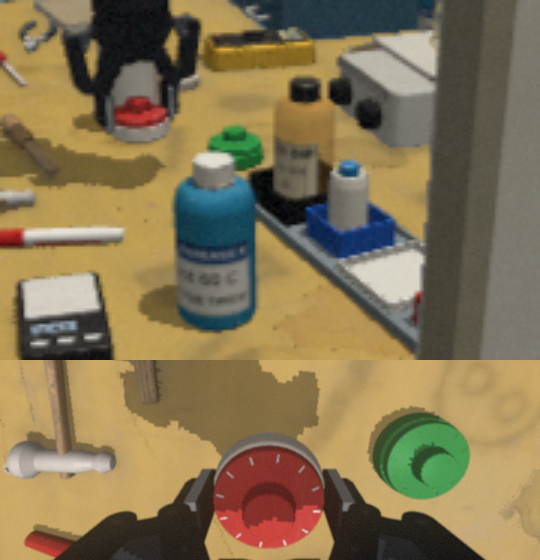

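The timer is gripped level by its white base, and the black-cap and blue-cap bottles stand in their cups. I'll lift well above the bottles and go to the saucer.

Emit:
step_arm(rot=[[0,0,0],[0,0,0],[0,0,0],[0,0,0],[0,0,0],[0,0,0],[0,0,0],[0,0,0],[0,0,0],[0,0,0],[0,0,0],[0,0,0]], dp=[[0,0,-1],[0,0,-1],[0,0,-1],[0,0,-1],[0,0,-1],[0,0,-1],[-0.5,0.2,-0.6],[-1,0.35,0],[-1,0.35,0],[-1,0.35,0],[-1,0.35,0],[-1,0.4,0]], fingers=[-1,-1,-1,-1,-1,-1,-1,-1,-1,-1,-1,-1])

```text
clock: 29.15
ee_pos: [0.4983, 0.1098, 0.3566]
eef_rot: [-2.066, -2.365, 0.003]
contact_force: [-0.2, 0.7, -0.8]
opening: 0.677
grip_force: 37.6
```

Emit:
step_arm(rot=[[0,0,0],[0,0,0],[0,0,0],[0,0,0],[0,0,0],[0,0,0],[0,0,0],[0,0,0],[0,0,0],[0,0,0],[0,0,0],[0,0,0]], dp=[[-1,0.4,0],[-1,0.4,0],[-1,0.4,0],[-1,0.4,0],[-1,0.4,0],[-1,0.4,0],[-1,0.4,0],[-1,0.4,0],[-1,0.4,0],[-1,0.2,0],[-0.2,0,0],[0,0,0]], fingers=[-1,-1,-1,-1,-1,-1,-1,-1,-1,-1,-1,-1])

```text
clock: 30.35
ee_pos: [0.6005, -0.0819, 0.3567]
eef_rot: [-2.068, -2.363, 0.003]
contact_force: [-0.6, -0.2, -0.8]
opening: 0.676
grip_force: 37.6
```

```bash
python3 -c "
from h import *
go(.5992,-.0806,.24,7.7)"
```

```text
at [ 0.6005 -0.0819  0.3567] tool y ang 7.6 z [-0.002 -0.    -1.   ] dp [ 0.07 -0.04  5.84] rotz -0.001
```

Emit:
step_arm(rot=[[0,0,0],[0,0,0],[0,0,0],[0,0,0],[0,0,0],[0,0,0],[0,0,0],[0,0,0]], dp=[[0.07,0,1],[0,0,1],[0,0,1],[0,0,1],[0,0,1],[0,0,0.8],[0,0,0],[0,0,0]], fingers=[-1,-1,-1,-1,-1,-1,-1,-1])

```text
clock: 31.15
ee_pos: [0.6009, -0.0784, 0.2418]
eef_rot: [-2.065, -2.367, -0.0]
contact_force: [-0.1, -0.1, -0.8]
opening: 0.675
grip_force: 37.6
```

```bash
python3 -c "
from h import *
go(.5992,-.0806,.1865,7.7)
i=bot.grab_frame('wrist')
cv2.imwrite('pics/w9.png',i[:,:,::-1])"
```

```text
at [ 0.6009 -0.0784  0.2418] tool y ang 7.8 z [-0.  0. -1.] dp [-0.1  -0.1   2.76] rotz 0.001
```

View pics/w9.png

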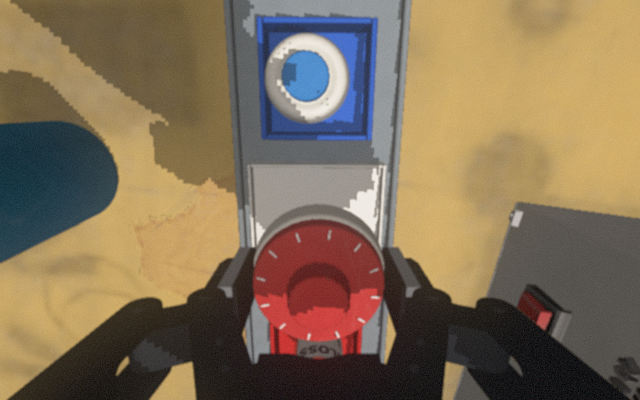

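The timer is centred (column 319) over the saucer, which spans columns 247–386, so I'll lower it.

Emit:
step_arm(rot=[[0,0,0],[0,0,0],[0,0,0],[0,0,0],[0,0,0],[0,0,0],[0,0,0]], dp=[[-0.1,-0.05,0.8],[0,0,0.8],[0,0,0.6],[0,0,0.4],[0,0,0.15],[0,0,0],[0,0,0]], fingers=[-1,-1,-1,-1,-1,-1,-1])

```text
clock: 31.9
ee_pos: [0.6005, -0.0813, 0.1871]
eef_rot: [2.065, 2.366, 0.001]
contact_force: [-0.6, 0.5, 0.2]
opening: 0.67
grip_force: 37.6
```

Emit:
step_arm(rot=[[0,0,0],[0,0,0],[0,0,0],[0,0,0],[0,0,0],[0,0,0],[0,0,0],[0,0,0],[0,0,0],[0,0,0],[0,0,0],[0,0,0]], dp=[[0,0,0.07],[0,0,0],[0,0,0],[0,0,0],[0,0,0],[0,0,0],[0,0,-0.5],[0,0,-1],[0,0,-1],[0,0,-1],[0,0,-1],[0,0,-1]], fingers=[-1,-1,0.7,0.8,0.8,0.8,0.8,0.8,0.8,0.8,0.8,0.8])

```text
clock: 33.1
ee_pos: [0.6001, -0.0813, 0.297]
eef_rot: [2.066, 2.366, 0.001]
contact_force: [0.8, -0.4, 0.8]
opening: 0.902
grip_force: 0.0
```

Emit:
step_arm(rot=[[0,0,0],[0,0,0],[0,0,0],[0,0,0],[0,0,0],[0,0,0],[0,0,0],[0,0,0],[0,0,0],[0,0,0],[0,0,0],[0,0,0]], dp=[[0,0,-1],[0,0,-1],[0,0,-1],[0,0,-1],[-1,-0.5,0],[-1,-0.5,0],[-1,-0.5,0],[-1,-0.5,0],[-1,-0.5,0],[-1,-0.5,0],[-1,-0.5,0],[0,0,0]], fingers=[1,1,1,1,1,1,1,1,1,1,1,1])

```text
clock: 34.3
ee_pos: [0.5473, -0.2337, 0.3766]
eef_rot: [2.074, 2.357, -0.004]
contact_force: [-0.8, -0.3, 1.0]
opening: 1.0
grip_force: 0.0
```

```bash
python3 -c "
from h import *
i=bot.grab_frame('top'); j=bot.grab_frame('side')
cv2.imwrite('pics/f.png',np.vstack([cv2.resize(i[150:260,170:400],(690,330)),cv2.resize(j[110:270,240:380],(236,270)).repeat(1,0) if 0 else cv2.copyMakeBorder(cv2.resize(j[130:250,220:380],(360,270)),0,0,0,330,0)])[:,:,::-1])"
```

```text
(no output)
```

View pics/f.png

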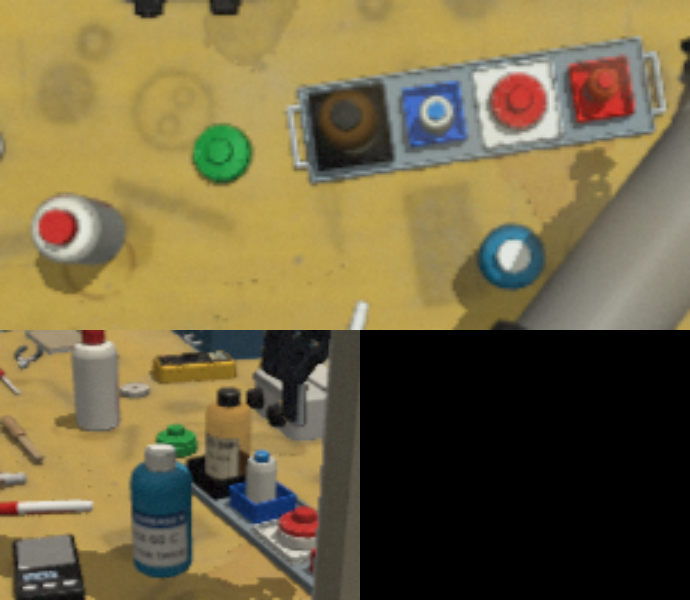

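All four items are in place, with the timer flat in the saucer at (518,100) in the upper crop. The look-alikes are untouched and the arm is clear.

```bash
python3 -c "
from rig import bot
print(bot.job_done())"
```

```text
the job is handed in; nothing more can be done
None
```

The caddy is packed and handed in at about 34 s: the three bottles were placed in the order asked and stand upright in their matching cups, the timer lies flat in the white saucer, and the look-alikes were not touched.

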